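# Lock out the bench isolator

## Task

Lock out the bench supply isolator. Ease its lever anticlockwise (seen from above) all the way round until it comes up against its stop post, without forcing it, then swing the steel hasp under the lever clockwise right out until it stands square to the lever, so that its eye is ready for a padlock. Leave the lever off and the cup, vial, dish, tape and marker where they stand.

Things in the scene. Friction and masses are not known exactly. Their poses are not given: they have to be found in the camera images.
- isolator: Grey switch box, 174 x 154 x 70 mm high, fixed, yaw varies. Origin: centre of underside, z up; x: where the lever points at joint 0. On top: aluminium disc (140 mm diameter, top at 76 mm), steel collar (86 mm diameter, top at 90 mm) with a notch, and a rubber stop post (12 mm diameter, top at 102 mm, 60 mm from the handle axis), set at a different bearing each time. Heights are above the worktop.
- handle_axis (a point): Point on the lever's upright turning axis (over the box's centre), at the lever's mid-height, 103 mm above the worktop. Dry friction of 0.45 N m holds the lever wherever it is left: pushing near its end takes about 6 N; it has no click and does not spring back.
- handle (a joint): Angle of the lever in rad, anticlockwise from above: 0 along the box's +x, 1.57 along its +y. It starts ON, at 0 to 0.2. OFF is where the lever's side meets the stop post, somewhere between 1.17 and 1.97 (it differs each time and is not given): to be felt as the push suddenly stiffens, or read off this joint as it ceases to turn.
- lever_end (a point): Centre of the end face of the black lever, a straight bar 22 mm wide and 22 mm high (92 to 114 mm above the worktop) running from a round hub (48 mm diameter, top at 118 mm) to 95 mm from the axis. The point turns with the lever; x points outward along the lever, y anticlockwise.
- hasp (a joint): Angle of the hasp to the lever in rad, clockwise from above: 0 folded under the lever, 1.6 at its end stop, square to the lever. Its upright pin lies under the lever, 50 mm from the handle axis. It stays where left. If the lever is short of its stop, the hasp's tail jams on the collar at about 0.4 rad and harder pushing only turns the lever back; with the lever home it enters the notch.
- hasp_lug (a point): Centre of the upright steel eye lug at the hasp's outer end, 67 mm from its pin (117 mm from the handle axis when folded), beyond the lever's end: a plate 34 mm long along the hasp, 8 mm thick, from 84 to 112 mm above the worktop, with a 12 mm hole. The hasp's bar, 14 mm wide, lies at 80 to 88 mm. About 1 N at the lug swings it. x axis: outward along the hasp.
- specimen_cup_1: Lidded specimen cup, 63 mm diameter, 71 mm high, beside the box; origin under its centre. Leave alone.
- vial_1: Small brown bottle with white cap, 22 mm wide, 47 mm high; origin under its centre. Leave alone.
- petri_1: Round dish, 61 mm diameter, 13 mm high, beside the box; origin under its centre. Leave alone.
- tape_1: Roll of tape lying flat, 96 mm diameter, 25 mm high; origin under its centre. Leave alone.
- marker_2: Marker pen lying flat, 118 mm long, 13 mm thick; origin under its centre. Leave alone.

How it is judged:
By the outcome, as a careful person would: the job done as asked, in the order asked, and still so for the second after the job is handed in, with the robot touching nothing.
It also fails if it takes over 67 s, if anything falls off the work surface, if the arm or the gripper's body presses on something with over 40 N, if the wrist force passes 120 N, or if a joint passes its speed limit or range.

## Robot

A 6-joint arm with a two-finger parallel gripper is mounted at the origin on a cart in front of the work surface, level with it; the furniture and walls round the work are solid. World frame = base frame: x ahead of the robot, y to its left, z up, the work surface at z = 0. Lengths are in m, angles in degrees, forces in N, time in s.
With the tool pointing down it reaches from about 0.35 to 0.775 m from the base axis. Payload 7.3 kg.
Tool frame: the origin (TCP) lies at the very end of the fingers, on their centre line; the grasp point (between the pads) lies 19 mm behind it; y points along the fingers, x is the direction in which the jaws open and shut, and the axes are right-handed (so a half turn about y gives the same grasp; the last joint's range is limited). The gripper opens to 92 mm and grips with 3 to 60 N. Pads are 19 mm wide; open, the fingers measure 130 mm over their backs; the gripper's body (75 mm by 190 mm) begins 47 mm behind the grasp point.
Start: joints at [-78.839, 19.595, 87.324, -0, 73.075, -8.365], TCP at [0.175, -0.495, 0.227] pointing down, gripper open.
Joint ranges: [-145.02, 145.02], [-44.19, 115.74], [2.07, 154.8], [-57.11, 237.11], [16.16, 152.29], [-177.93, 177.93]. Speed limits (degrees/s): [147.25, 147.25, 180, 180, 180, 180].

## Interface

Orientations are given as a 3x3 rotation matrix whose columns are the frame's x, y, z axes.
In Python, from plant import telemetry, grab_frame, camera_model, robot gives the robot as it stands.
- The arm moves only by the tool step_arm, never from a script. Its argument "plan" is a list of rows, each a list of 5 numbers: the opening, from 0 (shut) to 1 (fully open), then the shift along the world's x, y, z in m, then the turn about the world's z in rad. In form: [[grip, tx, ty, tz, twist], ...]. A call has 1 to 10 rows; each row is the pose to reach, as a shift and turn from the pose commanded when the call began; what a row does not reach only later rows make up. A row lasts 1/10 s, in which the tool goes at most 50 mm and 8.59 degrees, less where a joint would pass 70% of its speed; a pose out of reach is approached as far as the arm can. A call with a gripper value outside its range is refused whole. The fingers move at their own pace and stop on an object; the grip force is fixed at half the most. Time passes only in rows, so rows that repeat a pose let the fingers close. It gives the time, the measured TCP pose, the force and the opening at its end, in the units of the state.
- telemetry.sense(): the state, without advancing time (a new reading comes with each control period).
- grab_frame(name): name is "scene" or "top" or "wrist"; returns the picture (384x512x3 uint8, blue, green, red); there is no depth.
- camera_model(name): a dict with "fx", "fy", "cx", "cy" (pixels), "R" (3x3) and "t" (3): a world point X has camera coordinates R X + t. Camera axes: x right, y down, z forward; pixel columns grow to the right and rows downward; lengths in m; the calibration is good to about 2 mm. A picture is of the moment at which its call begins: read the wrist's pose just before it. camera_model takes no time and is no camera call; for the wrist camera it gives the pose at the moment of the call.
- robot.hand_in(): hands the job in, once; it reports no verdict.
The state is a dict: "t": time; "q": joint angles; "joint_vel": joint speeds; "effort": joint torques, N m; "tool_pos": TCP position; "orientation": TCP orientation; "contact_force": force on the tool from outside, world axes, zero at the start; "moment": the same for the moment, N m; "opening": finger opening in m.
Only numpy, scipy, OpenCV 4.12 (cv2) and the standard library are available. Lean on these libraries where they do the work, as an engineer would, in place of code of your own. Each camera call takes 0.05 s, during which the arm holds its last target.

## Working session

There is one attempt and no reset: what is moved stays moved. The work goes in short steps, Python scripts to look and compute and a tool call to move; the robot and the scene stay as the last step left them, time stands still between calls to the robot, and variables do not carry over. Pictures are saved under pics/ and viewed, and the job is handed in when it is done.

Besides the shell and the picture viewer there is one more tool, called as name([rows], argument=value, ...), one row to a line, values as JSON. step_arm: Moves the arm, as the interface text tells. Its arguments: {"type":"object","properties":{"plan":{"type":"array","items":{"type":"array","items":{"type":"number"}}}},"required":["plan"]}

```bash
ls; mkdir -p pics; python3 - <<'E'
from plant import telemetry, grab_frame, camera_model
import cv2
print(telemetry.sense())
for n in ("scene","top"):
    cv2.imwrite(f"pics/{n}0.png",grab_frame(n)); print(n,camera_model(n))
E
```

```text
pics
{'t': 0.0, 'q': array([-7.88413120e+01,  1.96350865e+01,  8.73781126e+01, -1.75366557e-03,
        7.30750866e+01, -8.36741954e+00]), 'joint_vel': array([ 0.06880497, -0.05049391, -0.0184555 , -0.11638806,  0.06557636,
        0.03049007]), 'effort': array([-5.49730557e-04, -4.31249356e+01, -2.44225127e+01,  7.17373495e-02,
        5.60529158e-02, -1.02998079e-04]), 'tool_pos': array([ 0.17538502, -0.49439445,  0.22605183]), 'orientation': array([[ 3.34244520e-01, -3.26929254e-04,  9.42486336e-01],
       [-9.42485153e-01,  1.50607970e-03,  3.34244623e-01],
       [-1.52873389e-03, -9.99998812e-01,  1.95272920e-04]]), 'contact_force': array([ 0.08651652, -0.31512454,  0.53852289]), 'moment': array([-0.0571819 , -0.00625439, -0.02446457]), 'opening': 0.09182654127694623}
scene {'fx': 357.3136755893677, 'fy': 357.3136755893677, 'cx': 251.56867978119107, 'cy': 184.95250997163882, 'R': array([[ 0.63586822, -0.771797  , -0.00100033],
       [-0.30781805, -0.25241619, -0.91735169],
       [ 0.70775678,  0.58362271, -0.39807648]]), 't': array([-0.3606128 ,  0.24102491,  0.7459457 ])}
top {'fx': 410.6670176558265, 'fy': 410.6670176558265, 'cx': 251.10643208604228, 'cy': 195.84727441411417, 'R': array([[-0.07150876, -0.99743407,  0.0034298 ],
       [-0.96984346,  0.06872663, -0.23383821],
       [ 0.23300248, -0.02004785, -0.97226947]]), 't': array([-0.00696761,  0.55546189,  1.42980384])}
```

View pics/scene0.png

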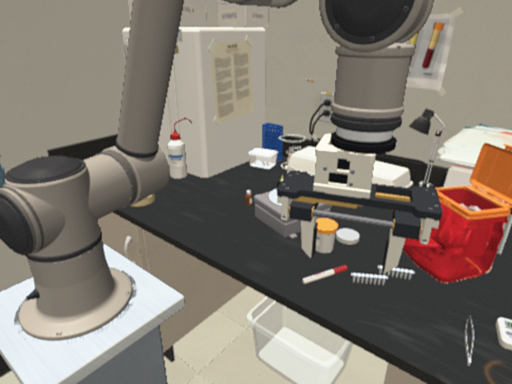

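View pics/top0.png

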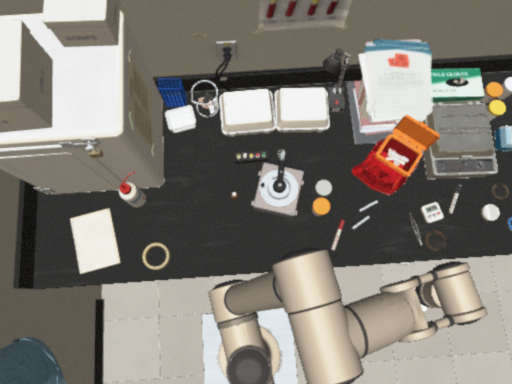

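```bash
python3 - <<'E'
import cv2
im=cv2.imread("pics/top0.png"); cv2.imwrite("pics/topz.png",cv2.resize(im[130:280,190:390],None,fx=4,fy=4,interpolation=cv2.INTER_CUBIC))
E
```

```text
(no output)
```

View pics/topz.png

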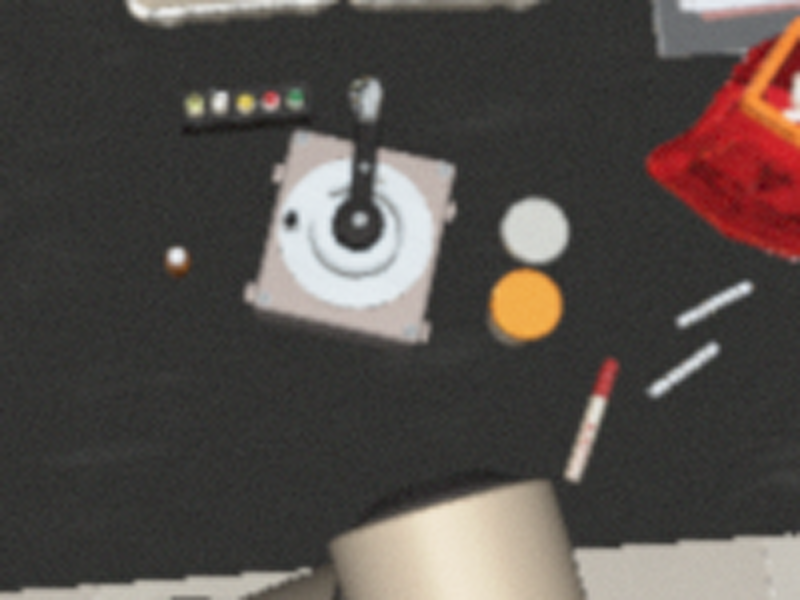

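The top view shows the lever pointing up the picture at zoom (365,90), the hub at (359,220) and the black stop post at (290,219). The cup and dish are to the right, and the vial is to the left at (177,260). Next I'll turn these into positions.

```bash
cat > h.py <<'E'
import numpy as np
from plant import camera_model
def back(n,u,v,z,m=None):
    m=m or camera_model(n)
    d=m["R"].T@np.array([(u-m["cx"])/m["fx"],(v-m["cy"])/m["fy"],1]); c=-m["R"].T@m["t"]
    return c+d*(z-c[2])/d[2]
def zt(u,v,z): return back("top",(u+.5)/4-.5+190,(v+.5)/4-.5+130,z)
E
python3 - <<'E'
from h import *
P=dict(hub=(359,220,.118),lug=(367,92,.112),leverend=(366,118,.114),post=(290,217,.102),disc=(357,231,.076),collar=(357,231,.09),b1=(298,131,.07),b2=(455,165,.07),b3=(424,343,.07),b4=(256,306,.07),vial=(177,254,.047),petri=(535,230,.013),cup=(526,304,.071),mk1=(610,362,.01),mk2=(573,478,.01))
R={k:zt(*v) for k,v in P.items()}
for k,v in R.items(): print(k,v.round(4))
bc=np.mean([R[k] for k in("b1","b2","b3","b4")],0);print(bc)
a=lambda v:np.degrees(np.arctan2(v[1],v[0]))
print(a(R["post"]-R["hub"]),np.linalg.norm((R["post"]-R["hub"])[:2]),a(R["lug"]-R["hub"]),np.linalg.norm((R["lug"]-R["hub"])[:2]),a(R["b1"]-R["b4"]),a(R["b2"]-R["b3"]))
print(R["b1"]-R["b4"],R["b1"]-R["b2"])
E
```

```text
hub [ 0.5747 -0.148   0.118 ]
lug [ 0.6952 -0.1663  0.112 ]
leverend [ 0.67  -0.163  0.114]
post [ 0.586  -0.0882  0.102 ]
disc [ 0.5756 -0.1492  0.076 ]
collar [ 0.572  -0.1479  0.09  ]
b1 [ 0.6764 -0.1036  0.07  ]
b2 [ 0.6334 -0.2454  0.07  ]
b3 [ 0.4693 -0.2007  0.07  ]
b4 [ 0.5139 -0.0527  0.07  ]
vial [0.5729 0.0159 0.047 ]
petri [ 0.5808 -0.3236  0.013 ]
cup [ 0.4982 -0.2959  0.071 ]
mk1 [ 0.45   -0.3798  0.01  ]
mk2 [ 0.3451 -0.3326  0.01  ]
[ 0.57324008 -0.15059648  0.07      ]
79.26411345225783 0.06088613964016827 -8.626122403103514 0.12190737835827094 -17.38766163607097 -15.226760202025106
[ 0.16251302 -0.05089006  0.        ] [0.04296682 0.1417904  0.        ]
```

Positions: axis about (0.574, -0.149), lever bearing about -8.5°, post bearing about 79°, so OFF should come near a bearing of 63°. I'll move in above the clockwise side of the lever with the fingers shut.

step_arm([
  [0,0.04,0.025,0,-0.05],
  [0,0.08,0.05,0,-0.1],
  [0,0.12,0.075,0,-0.15],
  [0,0.16,0.1,0,-0.2],
  [0,0.2,0.12,0,-0.25],
  [0,0.24,0.145,0,-0.3],
  [0,0.28,0.17,0,-0.35],
  [0,0.32,0.195,0,-0.4],
  [0,0.36,0.22,0,-0.45],
  [0,0.4,0.245,0,-0.49],
])

```text
t: 1.1
tool_pos: [0.5768, -0.2484, 0.2263]
orientation: [[-0.15, -0.001, 0.989], [-0.989, 0.0, -0.15], [-0.0, -1.0, -0.001]]
contact_force: [0.5, -1.0, 0.4]
opening: 0.0165
```

step_arm([
  [0,0.03,0.02,0,0],
  [0,0.068,0.04,0,0],
  [0,0.068,0.04,0,0],
  [0,0.068,0.04,0,0],
])

```text
t: 1.5
tool_pos: [0.6437, -0.209, 0.2254]
orientation: [[-0.147, -0.002, 0.989], [-0.989, 0.0, -0.147], [-0.0, -1.0, -0.002]]
contact_force: [0.3, -0.8, 0.4]
opening: 0.0001
```

```bash
python3 - <<'E'
from plant import telemetry, grab_frame, camera_model
import cv2
s=telemetry.sense(); print(s["tool_pos"],s["orientation"].round(3),s["q"].round(1),s["contact_force"],s["opening"],s["t"])
for n in ("top","wrist"):
    m=camera_model(n);im=grab_frame(n)
    cv2.imwrite(f"pics/{n}1.png",im if n=="wrist" else cv2.resize(im[130:280,190:390],None,fx=4,fy=4,interpolation=cv2.INTER_CUBIC))
    if n=="wrist": import pickle; pickle.dump(m,open("w1.pkl","wb"))
E
```

```text
[ 0.64366158 -0.20895842  0.22538436] [[-0.147 -0.002  0.989]
 [-0.989  0.    -0.147]
 [-0.    -1.    -0.002]] [-24.5  36.4  59.7  -0.   84.   74. ] [ 0.28274077 -0.75787016  0.36732031] 5.0520412639923937e-05 1.5
```

View pics/wrist1.png

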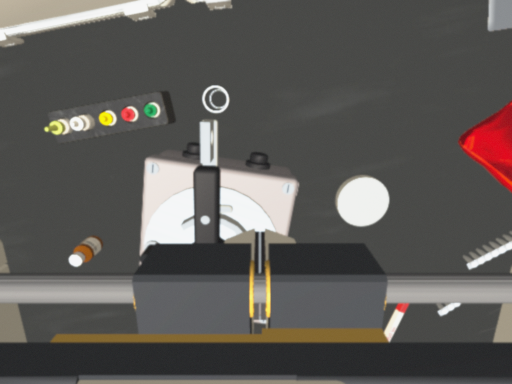

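View pics/top1.png

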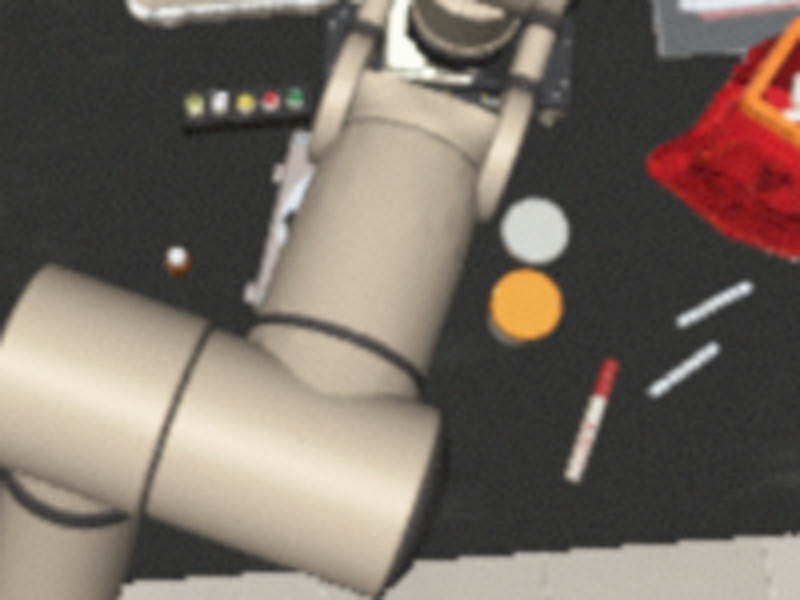

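```bash
python3 - <<'E'
from h import *
import pickle
m=pickle.load(open("w1.pkl","rb"))
for n,u,v,z in [("leverL",195,168,.114),("leverR",219,168,.114),("screw",205,219,.114),("lugouterL",201,121,.112),("lugouterR",217,122,.112),("lev240L",194,240,.114),("lev240R",218,240,.114)]:
    p=back("wrist",u,v,z,m); d=p[:2]-[.574,-.149]
    print(n,p.round(4),np.hypot(*d).round(4),np.degrees(np.arctan2(d[1],d[0])).round(2))
E
```

```text
leverL [ 0.6685 -0.1599  0.114 ] 0.0951 -6.57
leverR [ 0.6654 -0.1798  0.114 ] 0.0965 -18.64
screw [ 0.6221 -0.1591  0.114 ] 0.0492 -11.9
lugouterL [ 0.7056 -0.1723  0.112 ] 0.1337 -10.03
lugouterR [ 0.7029 -0.185   0.112 ] 0.1338 -15.6
lev240L [ 0.6038 -0.1454  0.114 ] 0.03 6.95
lev240R [ 0.6005 -0.1667  0.114 ] 0.0319 -33.75
```

step_arm([
  [0,0,0,-0.045,0],
  [0,0,0,-0.09,0],
  [0,0,0,-0.127,0],
  [0,0,0,-0.127,0],
])

```text
t: 2.0
tool_pos: [0.6392, -0.2095, 0.0943]
orientation: [[-0.15, -0.011, 0.989], [-0.989, 0.004, -0.15], [-0.003, -1.0, -0.011]]
contact_force: [-0.3, 0.8, -1.4]
opening: 0.0005
```

```bash
python3 - <<'E'
from h import *
A=np.array([.574,-.149]); 
def pos(phi,r=.077,t=-.030):
    c,s=np.cos(np.radians(phi)),np.sin(np.radians(phi)); return A+r*np.array([c,s])+t*np.array([-s,c])
for phi in range(-14,71,3):
    print(phi,pos(phi).round(4),"twist",np.radians(phi+8.5).round(3))
E
```

```text
-14 [ 0.6415 -0.1967] twist -0.096
-11 [ 0.6439 -0.1931] twist -0.044
-8 [ 0.6461 -0.1894] twist 0.009
-5 [ 0.6481 -0.1856] twist 0.061
-2 [ 0.6499 -0.1817] twist 0.113
1 [ 0.6515 -0.1777] twist 0.166
4 [ 0.6529 -0.1736] twist 0.218
7 [ 0.6541 -0.1694] twist 0.271
10 [ 0.655  -0.1652] twist 0.323
13 [ 0.6558 -0.1609] twist 0.375
16 [ 0.6563 -0.1566] twist 0.428
19 [ 0.6566 -0.1523] twist 0.48
22 [ 0.6566 -0.148 ] twist 0.532
25 [ 0.6565 -0.1436] twist 0.585
28 [ 0.6561 -0.1393] twist 0.637
31 [ 0.6555 -0.1351] twist 0.689
34 [ 0.6546 -0.1308] twist 0.742
37 [ 0.6535 -0.1266] twist 0.794
40 [ 0.6523 -0.1225] twist 0.846
43 [ 0.6508 -0.1184] twist 0.899
46 [ 0.6491 -0.1145] twist 0.951
49 [ 0.6472 -0.1106] twist 1.004
52 [ 0.645  -0.1068] twist 1.056
55 [ 0.6427 -0.1031] twist 1.108
58 [ 0.6402 -0.0996] twist 1.161
61 [ 0.6376 -0.0962] twist 1.213
64 [ 0.6347 -0.0929] twist 1.265
67 [ 0.6317 -0.0898] twist 1.318
70 [ 0.6285 -0.0869] twist 1.37
```

step_arm([
  [0,0,0,0,0],
  [0,0,0.005,0,0],
  [0,0,0.01,0,0],
])

```text
t: 2.3
tool_pos: [0.6447, -0.2003, 0.1027]
orientation: [[-0.149, 0.004, 0.989], [-0.989, -0.002, -0.149], [0.001, -1.0, 0.005]]
contact_force: [-0.2, -0.3, 0.9]
opening: 0.0007
```

step_arm([
  [0,0,0.002,0,0],
  [0,0,0.004,0,0],
  [0,0.001,0.006,0,0],
])

```text
t: 2.6
tool_pos: [0.6446, -0.1936, 0.1002]
orientation: [[-0.148, 0.0, 0.989], [-0.989, -0.0, -0.148], [0.0, -1.0, 0.001]]
contact_force: [-0.1, -0.7, 0.4]
opening: 0.0005
```

step_arm([
  [0,0.002,0.005,-0.003,0.01],
  [0,0.004,0.0085,-0.003,0.06],
  [0,0.006,0.0125,-0.003,0.11],
  [0,0.0075,0.0165,-0.003,0.165],
])

```text
t: 3.0
tool_pos: [0.6522, -0.1788, 0.0971]
orientation: [[0.018, 0.001, 1.0], [-1.0, -0.003, 0.018], [0.003, -1.0, 0.0]]
contact_force: [-2.1, -5.3, 1.8]
opening: 0.0004
```

step_arm([
  [0,0.0014,0.004,0,0.052],
  [0,0.0026,0.008,0,0.105],
  [0,0.0035,0.0125,0,0.157],
  [0,0.0043,0.0168,0,0.21],
  [0,0.0048,0.021,0,0.262],
  [0,0.005,0.0254,0,0.314],
  [0,0.005,0.0297,0,0.367],
  [0,0.005,0.034,0,0.42],
  [0,0.0046,0.0382,0,0.471],
  [0,0.004,0.0424,0,0.524],
])

```text
t: 4.0
tool_pos: [0.657, -0.1363, 0.0972]
orientation: [[0.516, 0.003, 0.857], [-0.857, -0.003, 0.516], [0.004, -1.0, 0.001]]
contact_force: [2.0, -5.2, 0.7]
opening: 0.0003
```

```bash
python3 - <<'E'
from plant import telemetry, grab_frame, camera_model
import cv2,pickle
s=telemetry.sense(); print(s["tool_pos"],s["q"].round(1),s["contact_force"])
m=camera_model("wrist");im=grab_frame("wrist");cv2.imwrite("pics/wrist2.png",im)
pickle.dump(m,open("w2.pkl","wb"))
E
```

```text
[ 0.65703646 -0.13631548  0.09715349] [-18.2  41.1  71.5  -0.1  67.2  40.8] [ 2.01464486 -5.24540164  0.71161309]
```

View pics/wrist2.png

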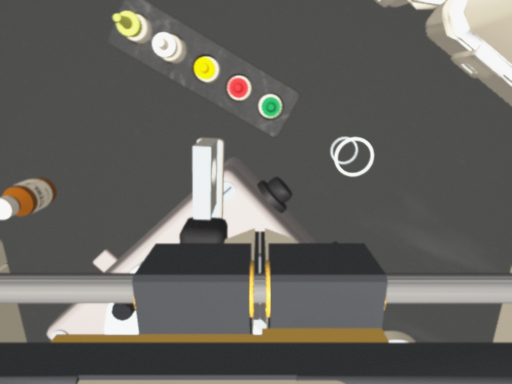

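step_arm([
  [0,-0.0009,0.0043,0,0.052],
  [0,-0.002,0.0085,0,0.105],
  [0,-0.0032,0.0126,0,0.157],
  [0,-0.0047,0.0167,0,0.21],
  [0,-0.0064,0.0206,0,0.262],
  [0,-0.0083,0.0245,0,0.314],
  [0,-0.0083,0.0245,0,0.314],
])

```text
t: 4.75
tool_pos: [0.6487, -0.1107, 0.0971]
orientation: [[0.754, 0.002, 0.657], [-0.657, -0.001, 0.754], [0.003, -1.0, 0.001]]
contact_force: [3.3, -3.0, 0.4]
opening: 0.0005
```

step_arm([
  [0,-0.0011,0.0019,0,0.026],
  [0,-0.0022,0.0038,0,0.052],
])

```text
t: 4.95
tool_pos: [0.6468, -0.1072, 0.0972]
orientation: [[0.786, 0.003, 0.618], [-0.618, -0.001, 0.786], [0.003, -1.0, 0.001]]
contact_force: [5.0, -3.6, 0.3]
opening: 0.0002
```

step_arm([
  [0,-0.0011,0.0019,0,0.026],
  [0,-0.0023,0.0037,0,0.052],
])

```text
t: 5.15
tool_pos: [0.6445, -0.1034, 0.0972]
orientation: [[0.817, 0.003, 0.576], [-0.576, -0.001, 0.817], [0.003, -1.0, 0.001]]
contact_force: [5.1, -3.6, 0.9]
opening: 0.0004
```

step_arm([
  [0,-0.0008,0.0012,0,0.017],
  [0,-0.0016,0.0024,0,0.035],
])

```text
t: 5.35
tool_pos: [0.6429, -0.101, 0.0971]
orientation: [[0.837, 0.003, 0.547], [-0.547, -0.001, 0.837], [0.003, -1.0, 0.001]]
contact_force: [4.6, -2.3, -0.4]
opening: 0.0006
```

step_arm([
  [0,-0.0009,0.0012,0,0.017],
  [0,-0.0018,0.0023,0,0.035],
])

```text
t: 5.55
tool_pos: [0.6412, -0.0986, 0.0972]
orientation: [[0.856, 0.003, 0.518], [-0.518, -0.001, 0.856], [0.003, -1.0, 0.001]]
contact_force: [5.6, -2.0, 1.1]
opening: 0.0006
```

step_arm([
  [0,-0.0009,0.0011,0,0.017],
])

```text
t: 5.65
tool_pos: [0.6403, -0.0974, 0.0971]
orientation: [[0.864, 0.003, 0.503], [-0.503, -0.001, 0.864], [0.003, -1.0, 0.001]]
contact_force: [4.8, -2.4, 0.6]
opening: 0.0004
```

step_arm([
  [0,-0.0009,0.0011,0,0.017],
])

```text
t: 5.75
tool_pos: [0.6394, -0.0963, 0.0971]
orientation: [[0.873, 0.003, 0.488], [-0.488, -0.001, 0.873], [0.003, -1.0, 0.001]]
contact_force: [4.4, -2.4, 0.7]
opening: 0.0004
```

step_arm([
  [0,-0.0009,0.0011,0,0.017],
])

```text
t: 5.85
tool_pos: [0.6385, -0.0952, 0.0971]
orientation: [[0.881, 0.003, 0.473], [-0.473, -0.001, 0.881], [0.003, -1.0, 0.001]]
contact_force: [4.9, -1.0, -0.7]
opening: 0.0005
```

step_arm([
  [0,-0.0009,0.0011,0,0.017],
])

```text
t: 5.95
tool_pos: [0.6376, -0.0941, 0.0972]
orientation: [[0.889, 0.003, 0.458], [-0.458, -0.001, 0.889], [0.003, -1.0, 0.001]]
contact_force: [5.0, -2.0, 1.0]
opening: 0.0008
```

step_arm([
  [0,-0.001,0.0011,0,0.017],
])

```text
t: 6.05
tool_pos: [0.6366, -0.093, 0.0972]
orientation: [[0.896, 0.003, 0.443], [-0.443, -0.001, 0.896], [0.003, -1.0, 0.001]]
contact_force: [5.3, -3.1, 0.5]
opening: 0.0002
```

```bash
python3 - <<'E'
from plant import telemetry, grab_frame, camera_model
import cv2,pickle
m=camera_model("wrist");im=grab_frame("wrist");cv2.imwrite("pics/wrist3.png",im)
im=grab_frame("scene");cv2.imwrite("pics/scene3.png",cv2.resize(im[150:270,220:380],None,fx=5,fy=5,interpolation=cv2.INTER_CUBIC))
pickle.dump(m,open("w3.pkl","wb"))
E
```

```text
(no output)
```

View pics/wrist3.png

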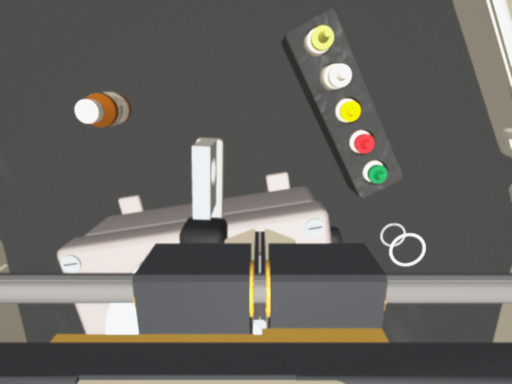

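View pics/scene3.png

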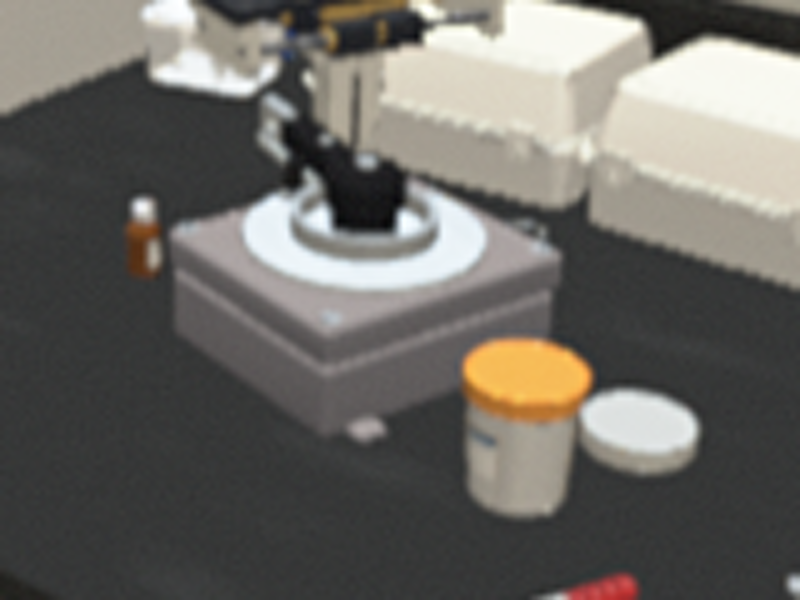

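The scene view shows the lever right beside the post, near (293,175) in the crop. I'll keep going in small steps.

step_arm([
  [0,-0.001,0.001,0,0.017],
])

```text
t: 6.25
tool_pos: [0.6366, -0.0926, 0.0973]
orientation: [[0.904, 0.006, 0.428], [-0.428, -0.002, 0.904], [0.006, -1.0, 0.001]]
contact_force: [10.5, -5.9, -2.6]
opening: 0.0005
```

step_arm([
  [0,-0.001,0.001,0,0.017],
])

```text
t: 6.35
tool_pos: [0.6366, -0.0922, 0.0974]
orientation: [[0.911, 0.008, 0.413], [-0.413, -0.003, 0.911], [0.009, -1.0, 0.001]]
contact_force: [13.4, -7.6, -4.9]
opening: 0.0003
```

step_arm([
  [0,-0.001,0.001,0,0.017],
])

```text
t: 6.45
tool_pos: [0.6367, -0.0919, 0.0976]
orientation: [[0.918, 0.011, 0.397], [-0.397, -0.004, 0.918], [0.012, -1.0, 0.001]]
contact_force: [17.5, -9.7, -7.5]
opening: 0.0004
```

Contact: the force jumped from 6 N to 20 N while the tool stopped advancing, so the lever is on its stop. I'll back off and raise the tool.

step_arm([
  [0,0.006,-0.003,0,0],
  [0,0.018,-0.008,0,0],
  [0,0.036,-0.017,0,0],
  [0,0.036,-0.017,0.04,0],
  [0,0.036,-0.017,0.08,0],
  [0,0.036,-0.017,0.08,0],
])

```text
t: 7.05
tool_pos: [0.6707, -0.1069, 0.1827]
orientation: [[0.918, 0.009, 0.397], [-0.397, -0.002, 0.918], [0.009, -1.0, 0.002]]
contact_force: [0.2, -0.3, -0.0]
opening: 0.0
```

```bash
python3 - <<'E'
from plant import telemetry, grab_frame, camera_model
import cv2,pickle
s=telemetry.sense(); print(s["tool_pos"],s["q"].round(1),s["contact_force"])
m=camera_model("wrist");im=grab_frame("wrist");cv2.imwrite("pics/wrist4.png",im)
pickle.dump(m,open("w4.pkl","wb"))
im=grab_frame("top");cv2.imwrite("pics/top4.png",cv2.resize(im[130:280,190:390],None,fx=4,fy=4,interpolation=cv2.INTER_CUBIC))
E
```

```text
[ 0.67070773 -0.10694626  0.18273581] [-15.5  37.7  64.    0.   77.8   7.8] [ 0.21097367 -0.3333496  -0.04502312]
```

View pics/wrist4.png

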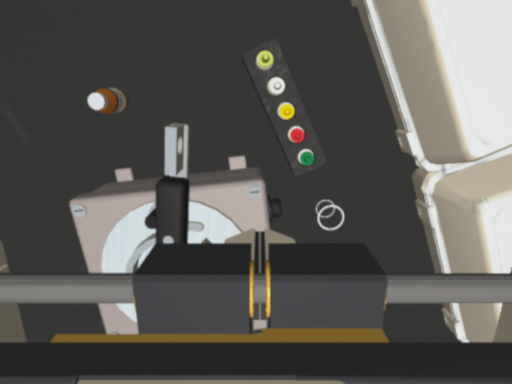

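View pics/top4.png

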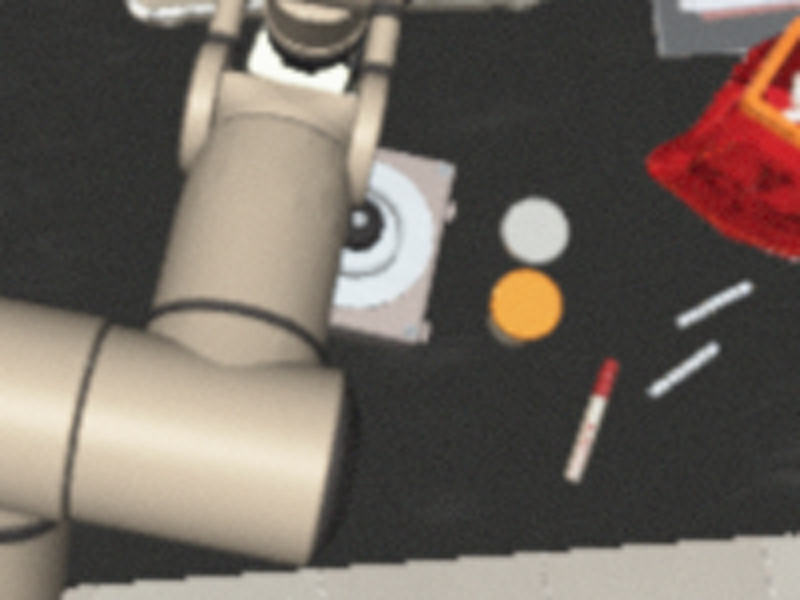

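```bash
python3 - <<'E'
from h import *
import pickle
m=pickle.load(open("w4.pkl","rb"))
for n,u,v,z in [("leverL",158,179,.114),("leverR",189,180,.114),("l235L",158,235,.114),("l235R",187,235,.114),("screw",168,240,.114),("lugoL",166,125,.112),("lugoR",177,125,.112),("lugiL",165,178,.112),("post",151,214,.102)]:
    p=back("wrist",u,v,z,m); d=p[:2]-[.574,-.149]
    print(n,p.round(4),np.hypot(*d).round(4),np.degrees(np.arctan2(d[1],d[0])).round(2))
E
```

```text
leverL [ 0.6122 -0.0609  0.114 ] 0.096 66.56
leverR [ 0.6321 -0.0704  0.114 ] 0.0977 53.55
l235L [ 0.5914 -0.0991  0.114 ] 0.0528 70.73
l235R [ 0.6113 -0.1078  0.114 ] 0.0556 47.8
screw [ 0.5964 -0.1058  0.114 ] 0.0487 62.66
lugoL [ 0.6347 -0.0297  0.112 ] 0.1339 63.03
lugoR [ 0.6416 -0.0327  0.112 ] 0.1346 59.83
lugiL [ 0.6164 -0.0625  0.112 ] 0.0963 63.9
post [ 0.5892 -0.0847  0.102 ] 0.0661 76.67
```

step_arm([
  [0,-0.02,0.03,0,-0.03],
  [0,-0.045,0.058,0,-0.06],
  [0,-0.073,0.083,0,-0.09],
  [0,-0.073,0.083,0,-0.09],
  [0,-0.073,0.083,0,-0.09],
])

```text
t: 7.65
tool_pos: [0.5942, -0.023, 0.1757]
orientation: [[0.879, -0.002, 0.476], [-0.476, 0.0, 0.879], [-0.002, -1.0, -0.001]]
contact_force: [0.8, -0.4, 0.4]
opening: 0.0002
```

```bash
python3 - <<'E'
from h import *
from plant import telemetry
s=telemetry.sense(); print(s["tool_pos"].round(4),s["contact_force"].round(2),s["orientation"][:,0].round(3))
P=np.array([.598,-.105])
def pos(psi,r=.070,t=.023):
    c,q=np.cos(np.radians(psi)),np.sin(np.radians(psi)); return P+r*np.array([c,q])+t*np.array([-q,c])
print("clear",pos(61.5,t=.040))
for k in range(0,96,4): print(k,pos(61.5-k).round(4),np.radians(-k).round(3))
E
```

```text
[ 0.5942 -0.023   0.1757] [ 0.81 -0.37  0.35] [ 0.879 -0.476 -0.002]
clear [ 0.59624843 -0.02439645]
0 [ 0.6112 -0.0325] 0.0
4 [ 0.6162 -0.0336] -0.07
8 [ 0.6211 -0.035 ] -0.14
12 [ 0.626  -0.0368] -0.209
16 [ 0.6307 -0.039 ] -0.279
20 [ 0.6352 -0.0414] -0.349
24 [ 0.6395 -0.0441] -0.419
28 [ 0.6437 -0.0472] -0.489
32 [ 0.6476 -0.0505] -0.559
36 [ 0.6513 -0.0541] -0.628
40 [ 0.6547 -0.0579] -0.698
44 [ 0.6578 -0.062 ] -0.768
48 [ 0.6607 -0.0663] -0.838
52 [ 0.6632 -0.0708] -0.908
56 [ 0.6655 -0.0754] -0.977
60 [ 0.6674 -0.0802] -1.047
64 [ 0.6689 -0.0851] -1.117
68 [ 0.6702 -0.0901] -1.187
72 [ 0.671  -0.0951] -1.257
76 [ 0.6715 -0.1003] -1.326
80 [ 0.6717 -0.1054] -1.396
84 [ 0.6715 -0.1105] -1.466
88 [ 0.6709 -0.1157] -1.536
92 [ 0.67   -0.1207] -1.606
```

step_arm([
  [0,0,0,-0.04,0],
  [0,0,0,-0.07,0],
  [0,0,0,-0.081,0],
  [0,0,0,-0.081,0],
  [0,0,0,-0.081,0],
])

```text
t: 8.15
tool_pos: [0.5962, -0.0242, 0.0965]
orientation: [[0.879, 0.001, 0.477], [-0.477, -0.0, 0.879], [0.001, -1.0, 0.0]]
contact_force: [0.7, 0.8, 0.3]
opening: 0.0006
```

step_arm([
  [0,0.004,-0.002,0,0],
  [0,0.008,-0.0045,0,0],
  [0,0.012,-0.0065,0,0],
])

```text
t: 8.45
tool_pos: [0.6082, -0.0306, 0.0968]
orientation: [[0.879, 0.002, 0.477], [-0.477, -0.0, 0.879], [0.002, -1.0, 0.001]]
contact_force: [-0.6, 0.3, 0.1]
opening: 0.0004
```

```bash
python3 - <<'E'
from plant import telemetry, grab_frame, camera_model
import cv2
s=telemetry.sense(); print(s["tool_pos"],s["q"].round(1),s["contact_force"])
im=grab_frame("wrist");cv2.imwrite("pics/wrist5.png",im)
E
```

```text
[ 0.6082042  -0.03063049  0.09679707] [-10.1  35.2  83.2  -0.   61.4  18.4] [-0.5803199   0.34888715  0.05514411]
```

View pics/wrist5.png

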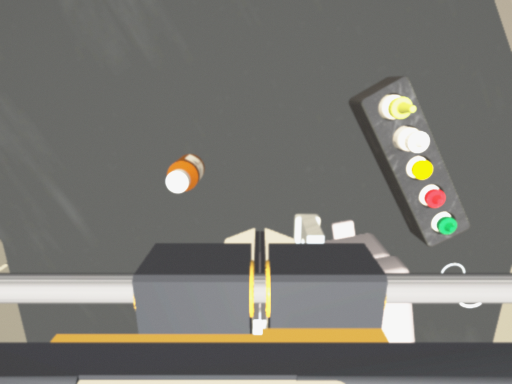

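The lug sits just right of the fingertips at (305,228), with the finger level with it. I'll start the arc.

step_arm([
  [0,0.0035,-0.002,0,0],
  [0,0.0082,-0.0031,0,-0.07],
  [0,0.0131,-0.0045,0,-0.14],
  [0,0.018,-0.0063,0,-0.209],
  [0,0.0227,-0.0085,0,-0.279],
])

```text
t: 9.0
tool_pos: [0.6301, -0.0387, 0.0958]
orientation: [[0.712, -0.0, 0.702], [-0.702, 0.0, 0.712], [-0.0, -1.0, -0.0]]
contact_force: [-1.2, 0.5, 0.0]
opening: 0.0005
```

step_arm([
  [0,0.0045,-0.0024,0,-0.07],
  [0,0.0088,-0.0051,0,-0.14],
  [0,0.013,-0.0082,0,-0.21],
])

```text
t: 9.3
tool_pos: [0.6431, -0.0469, 0.0958]
orientation: [[0.55, -0.0, 0.835], [-0.835, 0.0, 0.55], [-0.0, -1.0, -0.0]]
contact_force: [-0.5, 1.0, 1.0]
opening: 0.0004
```

```bash
python3 - <<'E'
from plant import telemetry, grab_frame, camera_model
import cv2
im=grab_frame("wrist");cv2.imwrite("pics/wrist6.png",im)
E
```

```text
(no output)
```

View pics/wrist6.png

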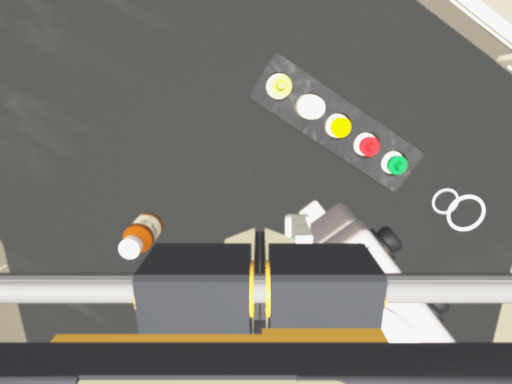

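step_arm([
  [0,0.0039,-0.0033,0,-0.07],
  [0,0.0076,-0.0069,0,-0.14],
  [0,0.011,-0.0107,0,-0.21],
  [0,0.0141,-0.0148,0,-0.28],
  [0,0.017,-0.0191,0,-0.35],
])

```text
t: 9.85
tool_pos: [0.6601, -0.0659, 0.0957]
orientation: [[0.231, 0.0, 0.973], [-0.973, 0.0, 0.231], [-0.0, -1.0, 0.0]]
contact_force: [0.2, 1.6, 0.8]
opening: 0.0001
```

step_arm([
  [0,0.0025,-0.0045,0,-0.07],
  [0,0.0048,-0.0091,0,-0.14],
  [0,0.0067,-0.0139,0,-0.21],
  [0,0.0082,-0.0188,0,-0.28],
])

```text
t: 10.25
tool_pos: [0.6683, -0.0847, 0.0958]
orientation: [[-0.046, 0.0, 0.999], [-0.999, 0.0, -0.046], [-0.0, -1.0, 0.0]]
contact_force: [0.4, 0.3, -0.4]
opening: 0.0003
```

```bash
python3 - <<'E'
from plant import telemetry, grab_frame, camera_model
import cv2
im=grab_frame("wrist");cv2.imwrite("pics/wrist7.png",im)
im=grab_frame("scene");cv2.imwrite("pics/scene7.png",cv2.resize(im[150:270,220:380],None,fx=5,fy=5,interpolation=cv2.INTER_CUBIC))
E
```

```text
(no output)
```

View pics/wrist7.png

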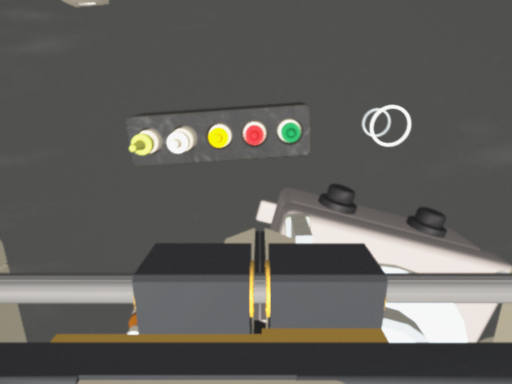

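View pics/scene7.png

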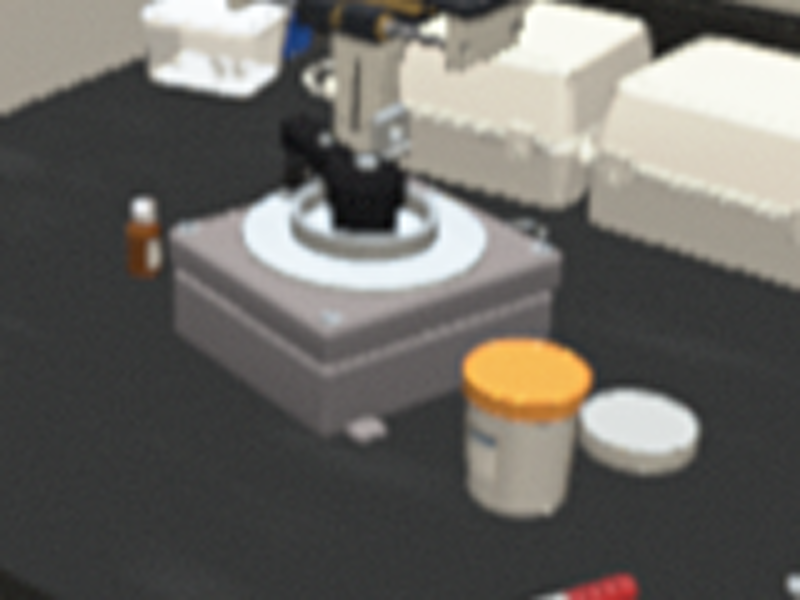

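The hasp is swinging out, with its lug at (393,130) in the scene crop, and the lever is still against the post.

step_arm([
  [0,0.0013,-0.005,0,-0.07],
  [0,0.0021,-0.01,0,-0.14],
  [0,0.0026,-0.0152,0,-0.21],
])

```text
t: 10.65
tool_pos: [0.6707, -0.0997, 0.0957]
orientation: [[-0.252, -0.0, 0.968], [-0.968, 0.0, -0.252], [-0.0, -1.0, -0.0]]
contact_force: [0.9, 0.8, 0.1]
opening: 0.0006
```

step_arm([
  [0,0.0002,-0.0025,0,-0.035],
  [0,0.0002,-0.0051,0,-0.07],
])

```text
t: 10.85
tool_pos: [0.6708, -0.1048, 0.0957]
orientation: [[-0.318, -0.0, 0.948], [-0.948, 0.0, -0.318], [-0.0, -1.0, -0.0]]
contact_force: [0.6, 0.7, 1.0]
opening: 0.0005
```

step_arm([
  [0,0,-0.0013,0,-0.017],
  [0,-0.0001,-0.0026,0,-0.035],
])

```text
t: 11.05
tool_pos: [0.6708, -0.1075, 0.0957]
orientation: [[-0.351, -0.0, 0.936], [-0.936, 0.0, -0.351], [-0.0, -1.0, -0.0]]
contact_force: [0.4, 0.9, 0.1]
opening: 0.0007
```

step_arm([
  [0,-0.0001,-0.0013,0,-0.017],
  [0,-0.0002,-0.0026,0,-0.035],
])

```text
t: 11.25
tool_pos: [0.6706, -0.1102, 0.0957]
orientation: [[-0.385, -0.0, 0.923], [-0.923, -0.0, -0.385], [0.0, -1.0, -0.0]]
contact_force: [1.2, -0.0, 0.6]
opening: 0.0007
```

step_arm([
  [0,-0.0001,-0.0013,0,-0.017],
  [0,-0.0003,-0.0026,0,-0.035],
])

```text
t: 11.45
tool_pos: [0.6703, -0.113, 0.0958]
orientation: [[-0.418, -0.0, 0.908], [-0.908, -0.0, -0.418], [0.0, -1.0, 0.0]]
contact_force: [1.6, 1.0, -0.5]
opening: 0.0006
```

step_arm([
  [0,-0.0002,-0.0013,0,-0.017],
])

```text
t: 11.55
tool_pos: [0.6701, -0.1143, 0.0958]
orientation: [[-0.434, 0.0, 0.901], [-0.901, -0.0, -0.434], [0.0, -1.0, 0.0]]
contact_force: [1.4, 1.0, -0.3]
opening: 0.0001
```

step_arm([
  [0,-0.0002,-0.0013,0,-0.017],
])

```text
t: 11.65
tool_pos: [0.6699, -0.1156, 0.0958]
orientation: [[-0.449, -0.0, 0.894], [-0.894, -0.0, -0.449], [0.0, -1.0, 0.0]]
contact_force: [1.2, -0.1, 0.9]
opening: 0.0005
```

step_arm([
  [0,-0.0002,-0.0012,0,-0.017],
])

```text
t: 11.75
tool_pos: [0.6697, -0.1169, 0.0958]
orientation: [[-0.464, -0.0, 0.886], [-0.886, -0.0, -0.464], [0.0, -1.0, 0.0]]
contact_force: [-0.2, 1.2, -0.3]
opening: 0.0008
```

```bash
python3 - <<'E'
from plant import telemetry, grab_frame, camera_model
import cv2
im=grab_frame("scene");cv2.imwrite("pics/scene8.png",cv2.resize(im[150:230,240:346],None,fx=7,fy=7,interpolation=cv2.INTER_CUBIC))
E
```

```text
(no output)
```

View pics/scene8.png

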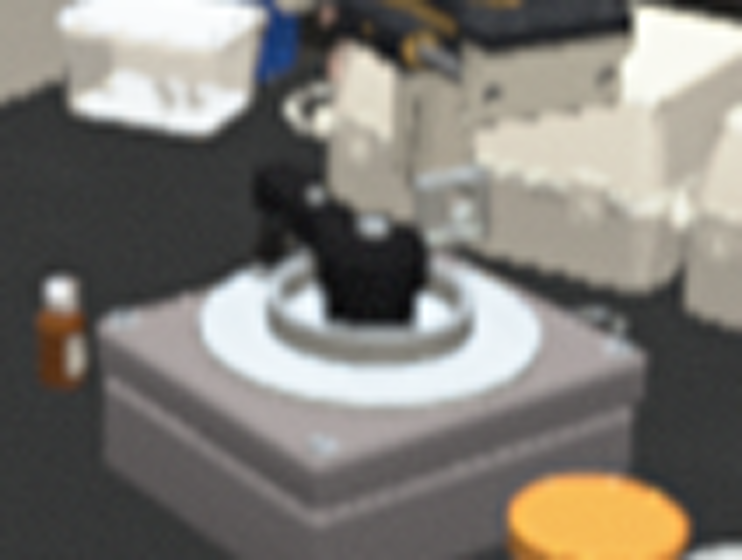

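step_arm([
  [0,-0.0002,-0.0012,0,-0.017],
])

```text
t: 11.9
tool_pos: [0.6695, -0.1179, 0.0958]
orientation: [[-0.478, 0.0, 0.878], [-0.878, -0.0, -0.478], [0.0, -1.0, 0.0]]
contact_force: [1.2, 0.3, 0.2]
opening: 0.0008
```

step_arm([
  [0,-0.0003,-0.0012,0,-0.017],
])

```text
t: 12.0
tool_pos: [0.6692, -0.1192, 0.0958]
orientation: [[-0.494, 0.0, 0.87], [-0.87, -0.0, -0.494], [0.0, -1.0, 0.0]]
contact_force: [0.9, -0.0, 0.3]
opening: 0.0006
```

step_arm([
  [0,-0.0003,-0.0012,0,-0.017],
])

```text
t: 12.1
tool_pos: [0.6689, -0.1204, 0.0958]
orientation: [[-0.509, 0.0, 0.861], [-0.861, -0.0, -0.509], [0.0, -1.0, 0.0]]
contact_force: [0.9, 0.6, -0.0]
opening: 0.0002
```

step_arm([
  [0,-0.0002,-0.0006,0,-0.009],
])

```text
t: 12.2
tool_pos: [0.6687, -0.1211, 0.0958]
orientation: [[-0.516, 0.0, 0.856], [-0.856, -0.0, -0.516], [0.0, -1.0, 0.0]]
contact_force: [0.6, 0.3, -0.3]
opening: 0.0005
```

step_arm([
  [0,-0.0002,-0.0006,0,-0.009],
])

```text
t: 12.3
tool_pos: [0.6685, -0.1216, 0.0958]
orientation: [[-0.524, 0.0, 0.852], [-0.852, -0.0, -0.524], [0.0, -1.0, 0.0]]
contact_force: [1.1, 0.3, -0.8]
opening: 0.0005
```

step_arm([
  [0,-0.0002,-0.0006,0,-0.009],
])

```text
t: 12.4
tool_pos: [0.6685, -0.122, 0.0958]
orientation: [[-0.531, 0.001, 0.847], [-0.847, 0.0, -0.531], [-0.0, -1.0, 0.0]]
contact_force: [2.5, 2.4, 0.7]
opening: 0.0004
```

step_arm([
  [0,-0.0002,-0.0006,0,-0.009],
])

```text
t: 12.5
tool_pos: [0.6686, -0.1222, 0.0959]
orientation: [[-0.539, 0.001, 0.843], [-0.843, 0.001, -0.539], [-0.001, -1.0, 0.001]]
contact_force: [4.1, 3.5, 0.7]
opening: 0.0005
```

```bash
python3 - <<'E'
from plant import telemetry, grab_frame, camera_model
import cv2,numpy as np
f=[telemetry.sense()["contact_force"]]
im=grab_frame("wrist");cv2.imwrite("pics/wrist9.png",im)
f.append(telemetry.sense()["contact_force"])
im=grab_frame("top");cv2.imwrite("pics/top9.png",cv2.resize(im[130:280,190:390],None,fx=4,fy=4,interpolation=cv2.INTER_CUBIC))
f.append(telemetry.sense()["contact_force"]);print(np.round(f,2))
E
```

```text
[[ 4.1   3.53  0.66]
 [ 3.02  3.5  -0.09]
 [ 3.62  3.08 -0.27]]
```

View pics/wrist9.png

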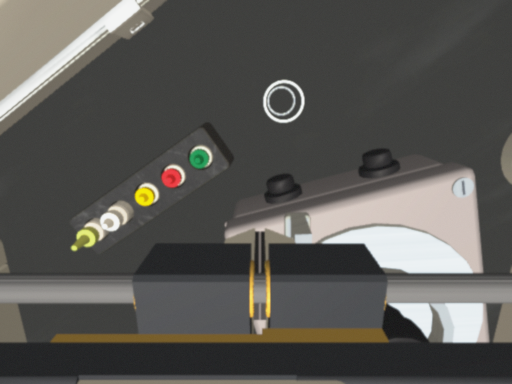

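View pics/top9.png

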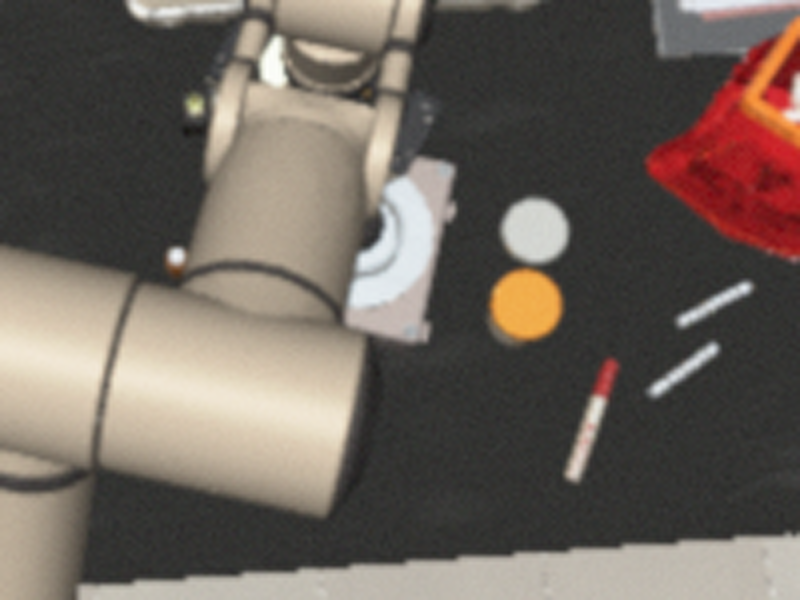

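End stop felt: the force rose from 1 N to 5 N and the tool stopped. I'll back off, rise and clear the view.

step_arm([
  [0,0.003,0.005,0,0],
  [0,0.011,0.017,0,0],
  [0,0.014,0.022,0.02,0],
  [0,0.014,0.022,0.06,0],
  [0,0.014,0.022,0.1,0],
  [0,0.014,0.022,0.13,0],
])

```text
t: 13.2
tool_pos: [0.6827, -0.0999, 0.2285]
orientation: [[-0.538, 0.002, 0.843], [-0.843, -0.001, -0.538], [-0.0, -1.0, 0.002]]
contact_force: [0.6, 0.3, -0.2]
opening: 0.0004
```

step_arm([
  [0,-0.03,-0.04,0,0.05],
  [0,-0.06,-0.08,0,0.1],
  [0,-0.1,-0.12,0,0.15],
  [0,-0.13,-0.16,0,0.2],
  [0,-0.16,-0.2,0,0.25],
  [0,-0.19,-0.24,0,0.3],
  [0,-0.22,-0.28,0,0.35],
  [0,-0.26,-0.32,0,0.4],
  [0,-0.3,-0.35,0,0.45],
  [0,-0.33,-0.37,0,0.5],
])

```text
t: 14.2
tool_pos: [0.351, -0.4718, 0.2257]
orientation: [[-0.066, -0.001, 0.998], [-0.998, -0.0, -0.066], [0.0, -1.0, -0.001]]
contact_force: [0.8, -0.6, -0.1]
opening: 0.0006
```

```bash
python3 - <<'E'
from plant import telemetry, grab_frame, camera_model
import cv2
s=telemetry.sense(); print(s["tool_pos"],s["contact_force"],s["t"])
im=grab_frame("top");cv2.imwrite("pics/top10.png",cv2.resize(im[130:280,190:390],None,fx=4,fy=4,interpolation=cv2.INTER_CUBIC))
im=grab_frame("scene");cv2.imwrite("pics/scene10.png",cv2.resize(im[150:270,220:380],None,fx=5,fy=5,interpolation=cv2.INTER_CUBIC))
E
```

```text
[ 0.35097408 -0.47180215  0.22565657] [ 0.76412291 -0.627651   -0.07008609] 14.2
```

View pics/top10.png

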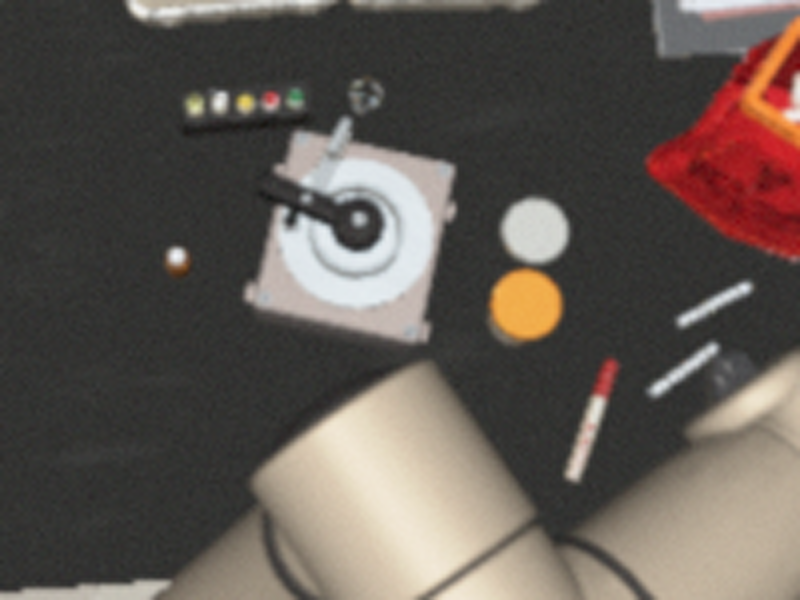

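View pics/scene10.png

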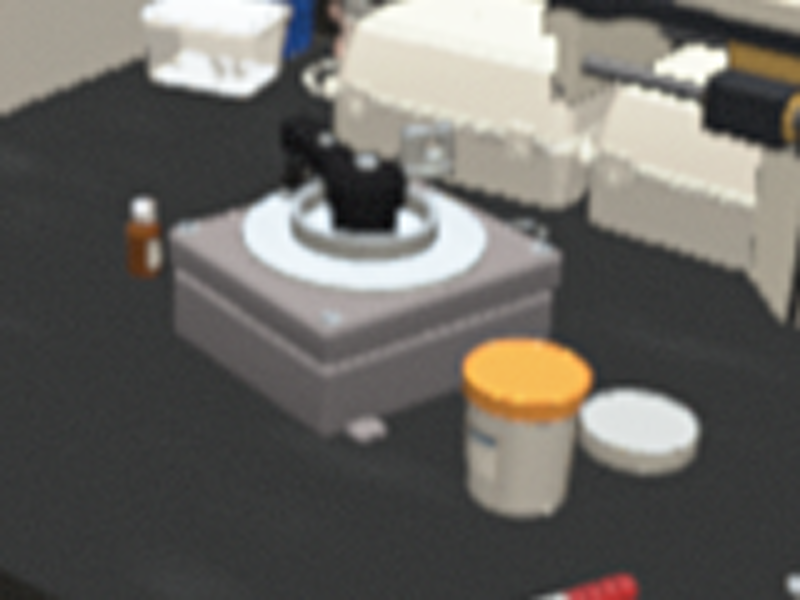

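The top view shows the lever along (359,220)–(265,185) beside the post at (290,218). The hasp points out at right angles, with its lug at (342,132). I'll check the angles.

```bash
python3 - <<'E'
from h import *
hub=zt(359,220,.118);end=zt(265,184,.114);screw=zt(306,199,.114);lug=zt(342,133,.112);post=zt(290,217,.102)
a=lambda v:np.degrees(np.arctan2(v[1],v[0]))
A=np.array([.574,-.149,0]);
L=a(end-hub);print("lever",L,a(screw-hub),np.linalg.norm((end-hub)[:2]))
l=np.radians(a(end-hub));pin=hub+.05*np.array([np.cos(l),np.sin(l),0])
print("hasp",a(lug-pin),L-a(lug-pin),np.linalg.norm((lug-pin)[:2]))
d=(post-hub)[:2]; print("post perp to lever mm",1e3*(np.cos(l)*d[1]-np.sin(l)*d[0]),"expect 17")
E
```

```text
lever 63.48474311848034 62.257805552530534 0.08971651361180086
hasp -31.325009112313033 94.80975223079338 0.07144613952301686
post perp to lever mm 16.55699794503434 expect 17
```

The picture agrees: the lever is against the post (16.6 mm offset measured, 17 mm expected) and the hasp is square to it. Handing in.

```bash
python3 - <<'E'
from plant import robot
print(robot.hand_in())
E
```

```text
the job is handed in; nothing more can be done
None
```

The isolator is locked out and the job was handed in at about 14 s. No verdict was reported.

- **Lever:** I pushed it anticlockwise with the shut fingers until the push went from about 6 N to 20 N and the tool stopped advancing. The 20 N peak came from two small extra steps after the first jump to about 12 N. In the last top picture the lever lies against the post: 16.6 mm between their centre lines, where 17 mm means contact.
- **Hasp:** It swung clockwise at about 1 N, did not jam at 0.4 rad, and I stopped when the push rose to about 5 N at its end stop. The last picture puts it at about 95° to the lever. The end stop is at 1.6 rad (92°), so the two differ by about 3°, which I put down to reading pixels. The lever was still on the post afterwards.
- **Surroundings:** The cup, vial, dish and marker look unmoved in the pictures. The roll of tape was outside my close-up crops, so I did not check it again, but the fingertips were never near it. The arm was clear of everything at hand-in.

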